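# Slide the vial rack over the lip into the fraction collector's bay

## Task

Load the vial rack into the fraction collector: slide it, without lifting it clear of the bench, up the ramp and over the raised lip between the guides, push it back against the spring plate until its foot is past the lip, press the foot down behind the lip, and let the spring hold it there flat on the bay floor. Push and press gently (never harder than about 25 N), keep the vials standing in the rack, and leave the other things on the bench where they are.

Things in the scene. Friction and masses are not known exactly. Their poses are not given: they have to be found in the camera images.
- collector: Fraction collector, fixed: grey base plate with an open-topped rack bay; white housing (58 mm high) at its far end with a 166 mm column. Origin at bench height, under the middle of the raised lip's inner face. x = loading direction, from the mouth to the housing; z up. The lip is 5 mm thick (x = -5 to 0), crest 10.5 mm above the bench. Bay floor behind it: 5 mm above the bench.
- ramp_foot (a point): Middle of the foot of the steel ramp, at bench height, x = -50 mm in the collector's frame. From here the ramp, 122 mm wide, rises evenly to the lip's crest (10.5 mm high at x = -5 mm).
- lip_mid (a point): Middle of the inner top edge of the lip, 10.5 mm above the bench and 5.5 mm above the bay floor.
- bay_mid (a point): Middle of the bay floor, 50 mm past the lip's inner face, 5 mm above the bench: the rack's origin belongs here. Aluminium guides, 24 mm high, 5 mm thick, stand 87 mm apart (collector y = +-43.5 mm) from x = 0 to 105 mm and flare out before the lip to 115 mm apart at x = -58 mm.
- plate_rest (a point): Rough place of the spring plate at the bay's far end: upright, 72 mm wide, top 29 mm above the bench, pushed back along x. Its block is adjustable and not measured: the face rests anywhere from collector x = 93 to 98 mm (this point: 95 mm). It resists with 3 N at first, 6.6 N after 9 mm, and there meets a solid stop (x = 102 to 107 mm), where the force shoots up.
- rack: White plastic vial rack, 100 mm long (x), 84 mm wide (y), 0.33 to 0.52 kg with its vials, on the bench before the ramp, roughly facing the bay. Origin: centre of its flat underside; x = towards the end that goes in first; z up. From x = -34 to +50 mm it is an open box 32 mm high with 3 x 3 cells of 24 mm; the row next to the near wall is empty. Too wide to grip across.
- rack_foot (a point): Middle of the top of the rack's solid foot, which runs along its near side: 10 mm high, x = -50 to -34 mm of the rack. Fingertips can push forward on the near wall above it (x = -34 mm, up to 32 mm high) and press down on it. Loaded, the foot lies behind the lip, its top 15 mm above the bench.
- rack_far (a point): Middle of the lower edge of the rack's far wall, 50 mm ahead of its origin; 5 mm above the bench when loaded.
- rack_vial_0: Capped glass sample vial, 21 mm across, 57 mm tall, standing loose in the rack in the middle row, left-hand (+y) cell, 3 mm above the rack's underside. Origin: centre of its foot.
- rack_vial_1: Capped glass sample vial, 21 mm across, 57 mm tall, standing loose in the rack in the middle row, right-hand (-y) cell, 3 mm above the rack's underside. Origin: centre of its foot.
- rack_vial_2: Capped glass sample vial, 21 mm across, 57 mm tall, standing loose in the rack in the far row, middle cell, 3 mm above the rack's underside. Origin: centre of its foot.
- rack_vial_3: Capped glass sample vial, 21 mm across, 57 mm tall, standing loose in the rack in the far row, left-hand (+y) cell, 3 mm above the rack's underside. Origin: centre of its foot.
- lone_vial: Capped vial, 21 mm across, 57 mm tall, standing on the bench beside the bay on its +y side. Origin: centre of its underside. To be left alone.
- reagent_c: White reagent bottle with a screw cap, 56 mm across, 122 mm tall, standing beside the ramp on the +y side. Origin: centre of its underside. To be left alone.
- tape_roll: Roll of tape lying flat, 78 mm across, 19 mm high, on the +y side of the collector. Origin: centre of its underside. To be left alone.
- lab_timer: Timer lying on its back, 70 x 64 x 16 mm, on the -y side of the collector. Origin: centre of its underside. To be left alone.
- pen_a: Pen lying on the bench, 145 mm long, 9 mm high, on the -y side of the collector. Origin: centre of its underside. To be left alone.

How it is judged:
By the outcome, as a careful person would: the job done as asked, in the order asked, and still so for the second after the job is handed in, with the robot touching nothing.
It also fails if it takes over 54 s, if anything falls off the work surface, if the arm or the gripper's body presses on something with over 40 N, if the wrist force passes 120 N, or if a joint passes its speed limit or range.

## Robot

A 6-joint arm with a two-finger parallel gripper is mounted at the origin on a cart in front of the work surface, level with it; the furniture and walls round the work are solid. World frame = base frame: x ahead of the robot, y to its left, z up, the work surface at z = 0. Lengths are in m, angles in rad, forces in N, time in s.
With the tool pointing down it reaches from about 0.3 to 1 m from the base axis. Payload 5.1 kg.
Tool frame: the origin (TCP) lies between the finger pads; the fingertips stand 25 mm ahead of it and the grasp point (between the pads) lies 6 mm ahead of it; z points along the fingers, y is the direction in which the jaws open and shut (so a half turn about z gives the same grasp; the last joint's range is limited). The gripper opens to 95 mm and grips with 3 to 60 N. Pads are 20 mm wide; open, the fingers measure 119 mm over their backs; the gripper's body (75 mm by 180 mm) begins 59 mm behind the grasp point.
Start: joints at [1.069, 0.124, 1.65, -0, 1.367, -0.083], TCP at [0.264, 0.594, 0.219] pointing down, gripper open.
Joint ranges: [-2.61, 2.61], [-1.02, 2.33], [0.03, 2.71], [-1.35, 4.49], [0.32, 2.68], [-2.91, 2.91]. Speed limits (rad/s): [2.57, 2.57, 3.14, 3.14, 3.14, 3.14].

## Interface

Orientations are given as a unit quaternion [w, x, y, z].
In Python, from station import state, snapshot, finish_job, silhouettes gives the robot as it stands. The module is installed in compiled form; this text tells all that it offers.
- The arm moves only by the tool apply_moves, never from a script. Its argument "targets" is a list of rows, each a list of 2 entries, a list of its own where there are three numbers: the shift along the tool's x, y, z in cm, then the turn, a rotation vector about the tool's x, y, z in degrees. A call has 1 to 10 rows; each row shifts and turns the commanded pose from where the row before left it, along the tool's axes as they then stand; what a row does not reach is not made up. A row lasts 1/10 s, in which the tool goes at most 50 mm and 8.59 degrees, less where a joint would pass 70% of its speed; a pose out of reach is approached as far as the arm can. A call with a gripper value outside its range is refused whole. "claw" is the opening, from 0 (shut) to 1 (fully open), set as the call begins (left out, the last holds). The fingers move at their own pace and stop on an object; "force" is the grip in N (left out, the last holds). Time passes only in rows, so rows that do not move let the fingers close. It gives the time, the measured TCP pose, the force and the opening at its end, in the units of the state.
- state(): the state, without advancing time (a new reading comes with each control period).
- snapshot(name): name is "scene" or "top" or "wrist"; returns a dict with "pixels" (420x560x3 uint8, red, green, blue), "vfov" (degrees; the focal length in pixels is half the picture's height over the tangent of half this angle, whatever the lens; pixels are square), "cx", "cy" (the principal point, pixels), "pose" (4x4, takes a point from camera to world coordinates); the wrist camera has in their place "mount" (4x4, takes a point from camera to tool coordinates, whose origin is the TCP and whose axes are the flange's). Camera axes: x right, y down, z forward; pixel columns grow to the right and rows downward; lengths in m; the calibration is good to about 2 mm. A picture is of the moment at which its call begins: read the wrist's pose just before it. There is no depth.
- finish_job(): hands the job in, once; it reports no verdict.
Trained networks look in the newest picture that a camera, given by its name, has taken for a name from the list of things; names that differ only in an ending like _2 or _b are one class to them, and where a whole thing is asked for, a point or a joint stands for the part that bears it (a point fixed in the world has none). Each returns a list of dicts, best first, with "conf" (0 to 1); they miss things now and then, are a little off and sometimes report something else, mostly with a low value. They report only what shows in the picture. A call takes as long as a camera call.
- silhouettes(query, camera): "region" (420x560 bool, what is visible of it) and "pixel" ([column, row] in pixels, amid what is visible of it).
The state is a dict: "time": time; "joints": joint angles; "joint_vel": joint speeds; "joint_efforts": joint torques, N m; "eef_pos": TCP position; "orientation": TCP orientation; "contact_force": force on the tool from outside, world axes, zero at the start; "ft_torque": the same for the moment, N m; "width": finger opening in m.
Only numpy, scipy, OpenCV 4.12 (cv2) and the standard library are available. Lean on these libraries where they do the work, as an engineer would, in place of code of your own. Each camera call takes 0.05 s, during which the arm holds its last target. There are 200 camera calls.

## Working session

There is one attempt and no reset: what is moved stays moved. The work goes in short steps, Python scripts to look and compute and a tool call to move; the robot and the scene stay as the last step left them, time stands still between calls to the robot, and variables do not carry over. Pictures are saved under pics/ and viewed, about 8 in all and at most 12, crops included, and the job is handed in when it is done.

Besides the shell and the picture viewer there is one more tool, called after "Emit:" as name(argument=value, ...) on one line, values as JSON. apply_moves: Moves the arm, as the interface text tells. Its arguments: {"type":"object","properties":{"targets":{"type":"array","items":{"type":"array"}},"claw":{"type":"number"},"force":{"type":"number"}},"required":["targets"]}

```bash
mkdir -p pics; cat > h.py <<'E'
import numpy as np,cv2
from station import state,snapshot,finish_job,silhouettes
from scipy.spatial.transform import Rotation as R
def K(s):
    f=s["pixels"].shape[0]/2/np.tan(np.radians(s["vfov"])/2); return f
def toworld(s,uv,z,pose=None):
    P=np.array(s["pose"]) if pose is None else pose
    d=P[:3,:3]@np.array([(uv[0]-s["cx"])/K(s),(uv[1]-s["cy"])/K(s),1]); o=P[:3,3]
    return o+d*(z-o[2])/d[2]
def proj(s,p,pose=None):
    P=np.array(s["pose"]) if pose is None else pose
    c=P[:3,:3].T@(np.array(p)-P[:3,3]); return c[:2]/c[2]*K(s)+[s["cx"],s["cy"]]
def wpose(st,s):
    T=np.eye(4);q=st["orientation"];T[:3,:3]=R.from_quat([q[1],q[2],q[3],q[0]]).as_matrix();T[:3,3]=st["eef_pos"]
    return T@np.array(s["mount"])
def save(s,n): cv2.imwrite(f"pics/{n}.png",cv2.cvtColor(s["pixels"],cv2.COLOR_RGB2BGR))
E
python3 - <<'E'
from h import *
import pickle
st=state();print(st)
for n in("scene","top"):
    s=snapshot(n);save(s,n+"0");print(n,s["vfov"],s["cx"],s["cy"],np.round(s["pose"],3).tolist())
    for q in("collector","rack","rack_foot","rack_far","rack_vial_0","lip_mid","ramp_foot","bay_mid","plate_rest","lone_vial"):
        try:
            for d in silhouettes(q,n)[:5]:
                r=d["region"];ys,xs=np.nonzero(r);print(q,round(d["conf"],2),np.round(d["pixel"]),r.sum(),xs.min(),xs.max(),ys.min(),ys.max(),np.round(toworld(s,d["pixel"],0.0),3))
        except Exception as e: print(q,e)
E
```

```text
{'time': 0.0, 'joints': array([ 1.06940713e+00,  1.24516280e-01,  1.65167522e+00, -1.27572678e-06,
        1.36749923e+00, -8.26030776e-02]), 'joint_vel': array([-1.26681516e-03,  3.36354627e-04,  2.75772623e-05,  1.79217945e-03,
        1.58007894e-03,  1.30716260e-03]), 'joint_efforts': array([ 5.90882810e-04, -4.17611396e+01, -3.59928954e+01,  7.74484989e-02,
        4.91114811e-02, -1.52230273e-04]), 'eef_pos': array([0.2640451 , 0.59325574, 0.21767909]), 'orientation': array([-3.01383549e-04,  2.07866012e-01,  9.78156746e-01, -1.00481646e-03]), 'contact_force': array([0.18008962, 0.05403896, 0.72456439]), 'ft_torque': array([0.0289363 , 0.02846984, 0.0335319 ]), 'width': 0.09525804753330788}
scene 56.956563000287574 280.30803879490924 208.7968331328944 [[0.9, -0.34, 0.272, 0.344], [-0.436, -0.7, 0.566, -0.449], [-0.002, -0.628, -0.778, 0.708], [0.0, 0.0, 0.0, 1.0]]
rack 0.72 [227. 186.] 975 200 252 162 204 [ 0.503  0.187 -0.   ]
rack_foot 0.67 [230. 187.] 963 200 252 162 204 [0.511 0.181 0.   ]
rack_far 0.94 [229. 188.] 941 200 252 162 204 [0.505 0.178 0.   ]
rack_vial_0 0.55 [2
[... 968 characters left out ...]
.   ]
rack_far 0.61 [310. 185.] 10804 221 385 114 256 [ 0.611 -0.007  0.   ]
rack_vial_0 0.66 [207. 252.] 123 204 217 247 257 [0.485 0.176 0.   ]
rack_vial_0 0.62 [216. 233.] 148 208 222 225 237 [0.52  0.161 0.   ]
rack_vial_0 0.46 [212. 218.] 174 200 215 211 225 [0.547 0.17  0.   ]
lip_mid 0.66 [309. 187.] 10771 221 385 114 255 [ 0.607 -0.006  0.   ]
lip_mid 0.44 [282. 114.] 1199 265 310 99 142 [0.744 0.046 0.   ]
ramp_foot 0.97 [307. 187.] 11083 221 386 113 256 [ 0.607 -0.003  0.   ]
bay_mid 0.89 [311. 189.] 10910 221 386 114 256 [ 0.603 -0.01   0.   ]
plate_rest 0.75 [310. 188.] 10866 221 386 114 256 [ 0.605 -0.009  0.   ]
lone_vial 0.54 [254. 151.] 120 251 261 145 159 [0.672 0.095 0.   ]
```

```bash
python3 -c "
import cv2,numpy as np
a=cv2.imread('pics/scene0.png');b=cv2.imread('pics/top0.png')
print(a.shape)"
```

```text
(420, 560, 3)
```

View pics/top0.png

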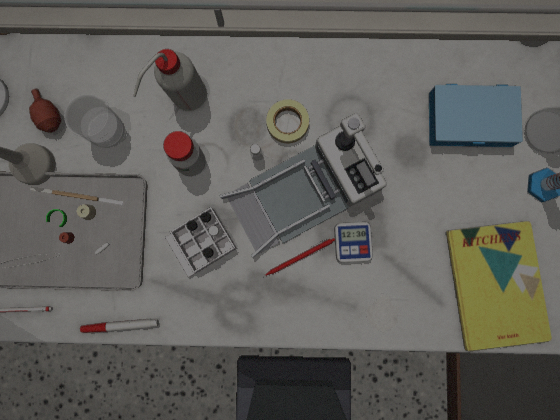

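View pics/scene0.png

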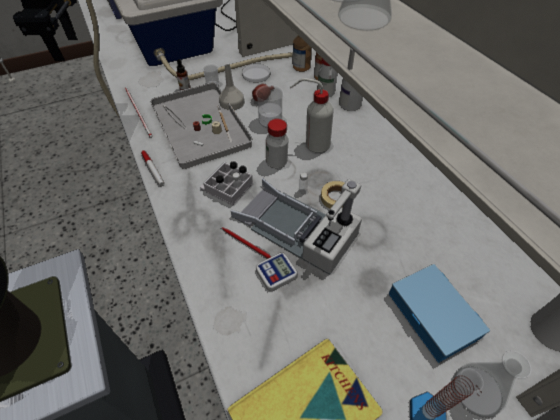

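Top view: rack at about (200,242) with its foot facing lower left; collector mouth from (223,195) to (256,252), housing near (350,165). I'll zoom in to get poses.

```bash
python3 - <<'E'
import cv2
b=cv2.imread('pics/top0.png')[140:285,160:350]
b=cv2.resize(b,None,fx=4,fy=4,interpolation=cv2.INTER_CUBIC)
b=cv2.convertScaleAbs(b,alpha=1.4,beta=10)
for i in range(0,190,20): cv2.putText(b,str(160+i),(i*4,10),0,.35,(0,255,255),1);cv2.line(b,(i*4,12),(i*4,18),(0,255,255),1)
for i in range(0,145,20): cv2.putText(b,str(140+i),(0,i*4+4),0,.35,(0,255,255),1)
cv2.imwrite('pics/top0c.png',b)
E
```

```text
(no output)
```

View pics/top0c.png

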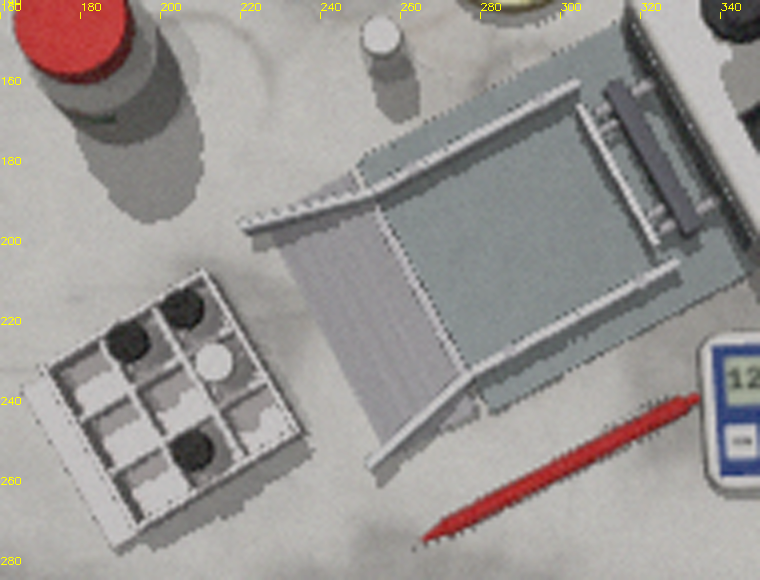

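```bash
cat > fit.py <<'E'
from h import *
from scipy.optimize import least_squares
def fit(s,pts,x0,pose=None):
    def mod(q):
        c,sn=np.cos(q[2]),np.sin(q[2])
        return [proj(s,[q[0]+c*p[0]-sn*p[1],q[1]+sn*p[0]+c*p[1],p[2]],pose) for p,_ in pts]
    f=lambda q:(np.array(mod(q))-np.array([u for _,u in pts])).ravel()
    r=least_squares(f,x0,loss="soft_l1");return r.x,np.round(f(r.x).reshape(-1,2),1)
E
python3 - <<'E'
from fit import *
s=snapshot("top")
c=lambda u,v:(160+u/4-.4,140+v/4-.4)
rack=[((.05,.042,.032),c(205,270)),((.05,-.042,.032),c(305,432)),((-.034,.042,.032),c(45,368)),((-.05,.042,.01),c(22,392)),((-.05,-.042,.01),c(118,548))]
col=[((0,.046,.024),c(378,190)),((0,-.046,.024),c(470,375)),((.105,.046,.024),c(578,87)),((.105,-.046,.024),c(678,264)),((-.058,.06,.024),c(243,228)),((-.058,-.06,.024),c(374,465)),((0,.0435,.0105),c(380,208)),((0,-.0435,.0105),c(463,370))]
for n,p,x0 in(("rack",rack,[.5,.19,-1]),("col",col,[.56,.05,-1])):
    q,r=fit(s,p,x0);print(n,np.round(q,4),np.degrees(q[2]),r.tolist())
    if n=="rack":rq=q
cs,sn=np.cos(q[2]),np.sin(q[2])
d=rq[:2]-q[:2];print("rack in col",cs*d[0]+sn*d[1],-sn*d[0]+cs*d[1],np.degrees(rq[2]-q[2]))
for uv in ((583,108),(655,240)):
    w=toworld(s,c(*uv),.029)[:2]-q[:2];print("plate",cs*w[0]+sn*w[1],-sn*w[0]+cs*w[1])
E
```

```text
rack [ 0.5016  0.1852 -0.9966] -57.102089845896906 [[0.5, -0.5], [0.3, -0.1], [-0.8, 0.2], [0.0, -0.3], [-0.1, 1.1]]
col [ 0.5596  0.0721 -1.0586] -60.655826106968505 [[-1.2, 0.8], [0.2, 0.2], [0.8, -1.0], [0.7, -0.1], [-0.1, -0.3], [-1.3, 0.5], [-0.6, -1.4], [1.4, 0.7]]
rack in col -0.12697191521398868 0.004830485674276734 3.553736261071598
plate 0.0996551422388832 0.03488672129286004
plate 0.09937709328775801 -0.031849921752177185
```

```bash
python3 - <<'E'
from fit import *
s=snapshot("top");q=np.array([.5596,.0721,-1.0586]);cs,sn=np.cos(q[2]),np.sin(q[2])
def col(w): d=w[:2]-q[:2];return np.round([cs*d[0]+sn*d[1],-sn*d[0]+cs*d[1]],4)
d=silhouettes("reagent_c","top")
for e in d[:3]: print(e["conf"],e["pixel"])
for uv in((178.5,145),(180,148)): w=toworld(s,uv,.122);print("bottle",w,col(w))
w=toworld(s,(255.3,148.5),.057);print("lone",w,col(w))
w=toworld(s,(346,141),.166);print("column",w,col(w))
st=state();print("tool",col(st["eef_pos"]),R.from_quat(np.roll(st["orientation"],-1)).as_matrix().round(3))
for x,y in((-.19,.0),(-.19,.004),(.005,0)): print(x,y,q[0]+cs*x-sn*y,q[1]+sn*x+cs*y)
s=snapshot("wrist");print(np.round(s["mount"],3),s["vfov"])
E
```

```text
0.85 [182.2, 149.2]
0.33 [195.1, 242.7]
bottle [0.65140455 0.20827504 0.122     ] [-0.0737  0.1468]
bottle [0.64658304 0.20567132 0.122     ] [-0.0738  0.1413]
lone [0.6633122  0.09011758 0.057     ] [0.0351 0.0992]
column [ 0.6515181  -0.05209322  0.166     ] [0.1533 0.0193]
tool [-0.5995 -0.0017] [[-0.914  0.407 -0.   ]
 [ 0.407  0.914  0.   ]
 [ 0.     0.    -1.   ]]
-0.19 0.0 0.4664823489919646 0.23771733928168792
-0.19 0.004 0.4699690298189475 0.23967771088185708
0.005 0 0.5620504645002115 0.06774164896627137
[[-0.001 -0.96  -0.279  0.08 ]
 [ 1.    -0.001 -0.001  0.001]
 [ 0.    -0.279  0.96  -0.166]
 [ 0.     0.     0.     1.   ]] 58.368255563645256
```

Emit:
apply_moves(targets=[[[0, 0, 0], [0, 0, 7.35]], [[0, 0, 0], [0, 0, 7.35]], [[0, 0, 0], [0, 0, 7.35]], [[0, 0, 0], [0, 0, 7.35]], [[0, 0, 0], [0, 0, 7.35]], [[-3.5, 0, 0], [0, 0, 0]], [[-4, 0, 0], [0, 0, 0]], [[-4, 0, 0], [0, 0, 0]], [[-4, 0, 0], [0, 0, 0]], [[-4, 0, 0], [0, 0, 0]]], claw=0.53)

```text
time: 2.3
eef_pos: [0.3602, 0.4223, 0.2191]
orientation: [0.0, 0.505, 0.863, 0.0]
contact_force: [1.1, -0.2, -0.0]
width: 0.0503
```

Emit:
apply_moves(targets=[[[-4, 0, 0], [0, 0, 0]], [[-4, 0, 0], [0, 0, 0]], [[-4, 0, 0], [0, 0, 0]], [[-3.5, 0, 0], [0, 0, 0]], [[0, 0, 0], [0, 0, 0]], [[0, 0, 0], [0, 0, 0]]])

```text
time: 2.9
eef_pos: [0.4356, 0.2881, 0.2191]
orientation: [-0.0, 0.506, 0.862, 0.0]
contact_force: [0.4, 0.2, 0.9]
width: 0.0508
```

```bash
python3 - <<'E'
from fit import *
q=np.array([.5596,.0721,-1.0586]);cs,sn=np.cos(q[2]),np.sin(q[2])
def col(w): d=w[:2]-q[:2];return np.round([cs*d[0]+sn*d[1],-sn*d[0]+cs*d[1]],4)
st=state();s=snapshot("wrist");save(s,"w1");T=wpose(st,s);M=R.from_quat(np.roll(st["orientation"],-1)).as_matrix()
print(st["time"],st["eef_pos"],col(st["eef_pos"]),np.degrees(np.arctan2(-M[1,0],-M[0,0])),M.round(4).tolist(),st["width"],st["contact_force"],st["joints"].round(2))
np.savez("w1.npz",T=T)
# predicted pixels
rq=[.5016,.1852,-.9966]
def P(q,p):
    c,n=np.cos(q[2]),np.sin(q[2]);return proj(s,[q[0]+c*p[0]-n*p[1],q[1]+n*p[0]+c*p[1],p[2]],T)
im=cv2.cvtColor(s["pixels"],cv2.COLOR_RGB2BGR)
for p in((.05,.042,.032),(.05,-.042,.032),(-.034,.042,.032),(-.034,-.042,.032),(-.05,.042,.01),(-.05,-.042,.01)): print(p,P(rq,p).round(1)); cv2.circle(im,tuple(int(x) for x in P(rq,p)),1,(0,0,255),-1)
for p in((0,.046,.024),(0,-.046,.024),(.105,.046,.024),(.105,-.046,.024),(-.058,.06,.024),(-.058,-.06,.024),(0,.0435,.0105),(0,-.0435,.0105),(.095,.036,.029),(.095,-.036,.029)): print(p,P(q,p).round(1)); cv2.circle(im,tuple(int(x) for x in P(q,p)),1,(0,255,0),-1)
cv2.imwrite("pics/w1o.png",cv2.resize(im,None,fx=1.42,fy=1.42,interpolation=cv2.INTER_CUBIC))
E
```

```text
2.9 [0.4356275  0.28810851 0.21908183] [-0.249  -0.0022] -60.84739025841016 [[-0.4871, 0.8733, -0.0], [0.8733, 0.4871, 0.0005], [0.0005, 0.0003, -1.0]] 0.050818140743979244 [0.43485024 0.17491996 0.90920968] [ 0.48 -0.16  1.93  0.    1.37 -0.03]
(0.05, 0.042, 0.032) [338.2 335.6]
(0.05, -0.042, 0.032) [261.1 340. ]
(-0.034, 0.042, 0.032) [335.8 264.8]
(-0.034, -0.042, 0.032) [254.  269.7]
(-0.05, 0.042, 0.01) [332.8 242.2]
(-0.05, -0.042, 0.01) [254.5 247. ]
(0, 0.046, 0.024) [331.9 390.6]
(0, -0.046, 0.024) [252.9 390.8]
(0.105, 0.046, 0.024) [329.6 460.2]
(0.105, -0.046, 0.024) [255.5 460.4]
(-0.058, 0.06, 0.024) [345.7 347.9]
(-0.058, -0.06, 0.024) [238.8 348.3]
(0, 0.0435, 0.0105) [328.6 382.1]
(0, -0.0435, 0.0105) [256.  382.3]
(0.095, 0.036, 0.029) [322.  457.7]
(0.095, -0.036, 0.029) [263.1 457.8]
```

View pics/w1o.png

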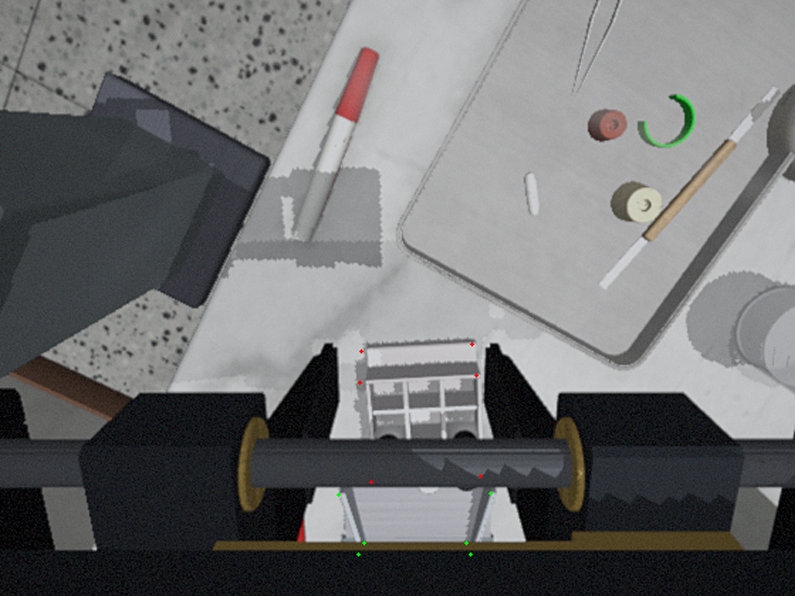

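Wrist view: rack foot at raw (258..338, ~243), flare ends near (241,345) and (345,345); the rack shows a few px to the right of the prediction. I'll zoom in.

```bash
python3 - <<'E'
import cv2
b=cv2.imread('pics/w1.png')[225:385,220:360]
b=cv2.resize(b,None,fx=3.75,fy=3.75,interpolation=cv2.INTER_CUBIC)
for i in range(0,140,20): cv2.putText(b,str(220+i),(int(i*3.75),10),0,.35,(0,0,255),1);cv2.line(b,(int(i*3.75),12),(int(i*3.75),18),(0,0,255),1)
for i in range(0,160,20): cv2.putText(b,str(225+i),(0,int(i*3.75)+4),0,.35,(0,0,255),1)
cv2.imwrite('pics/w1c.png',b)
E
```

```text
(no output)
```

View pics/w1c.png

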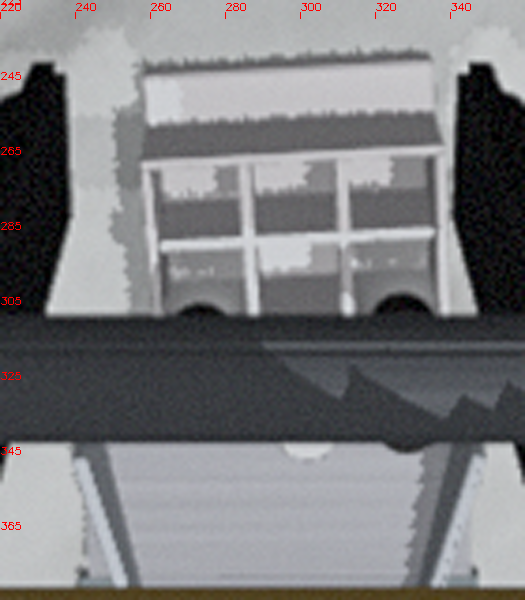

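```bash
python3 - <<'E'
from fit import *
T=np.load("w1.npz")["T"];s=snapshot("wrist")
c=lambda u,v:(220+u/3.75-.4,225+v/3.75-.4)
rack=[((-.05,.042,.01),c(430,59)),((-.05,-.042,.01),c(145,72)),((-.034,.042,.032),c(443,147)),((-.034,-.042,.032),c(143,162))]
q,r=fit(s,rack,[.5,.19,-1],T);print(q,np.degrees(q[2]),r.tolist())
C=np.array([.5596,.0721,-1.0586]);cs,sn=np.cos(C[2]),np.sin(C[2])
def col(w): d=w[:2]-C[:2];return np.round([cs*d[0]+sn*d[1],-sn*d[0]+cs*d[1]],4)
print(col(q),np.degrees(q[2]-C[2]))
for p in((78,460),(482,458)): print(col(toworld(s,c(*p),.024,T)))
for p in((112,580),(128,580),(433,580),(450,580)): print(col(toworld(s,c(*p),.024,T)))
E
```

```text
[ 0.50258071  0.18823512 -1.01041736] -57.89265012119832 [[1.5, 0.4], [-1.1, 0.8], [0.9, -0.5], [-1.1, -0.6]]
[-0.1292  0.0072] 2.7606620713506205
[-0.0593 -0.0581]
[-0.0596  0.0626]
[-0.0162 -0.0494]
[-0.0161 -0.0445]
[-0.0158  0.0493]
[-0.0158  0.0545]
```

Emit:
apply_moves(targets=[[[-2.7, 0.65, 0], [0, 0, 0]], [[-2.7, 0, 0], [0, 0, -3]], [[0, 0, 4], [0, 0, 0]], [[0, 0, 4], [0, 0, 0]], [[0, 0, 4], [0, 0, 0]], [[0, 0, 3], [0, 0, 0]], [[0, 0, 1.9], [0, 0, 0]], [[0, 0, 0], [0, 0, 0]], [[0, 0, 0], [0, 0, 0]]])

```text
time: 3.9
eef_pos: [0.4672, 0.2455, 0.0502]
orientation: [-0.0, 0.482, 0.876, -0.0]
contact_force: [0.6, 0.6, 0.5]
width: 0.0504
```

Emit:
apply_moves(targets=[[[-0.5, 0, 0], [0, 0, 0]], [[-0.5, 0, 0], [0, 0, 0]], [[-0.4, 0, 0], [0, 0, 0]], [[-0.4, 0, 0], [0, 0, 0]], [[-0.4, 0, 0], [0, 0, 0]], [[-0.4, 0, 0], [0, 0, 0]], [[-0.4, 0, 0], [0, 0, 0]], [[0, 0, 0], [0, 0, 0]]])

```text
time: 4.7
eef_pos: [0.4837, 0.2187, 0.0499]
orientation: [0.0, 0.483, 0.876, -0.0]
contact_force: [-0.1, -0.4, -0.4]
width: 0.0506
```

```bash
cat > look.py <<'E'
import sys
from fit import *
C=np.array([.5596,.0721,-1.0586]);cs,sn=np.cos(C[2]),np.sin(C[2])
def col(w): d=w[:2]-C[:2];return np.round([cs*d[0]+sn*d[1],-sn*d[0]+cs*d[1]],4)
st=state();M=R.from_quat(np.roll(st["orientation"],-1)).as_matrix()
f=st["contact_force"];print("t",st["time"],"col",col(st["eef_pos"]),"z",st["eef_pos"][2].round(4),"yaw",np.degrees(np.arctan2(-M[1,0],-M[0,0])-C[2]).round(2),"F",np.round([cs*f[0]+sn*f[1],-sn*f[0]+cs*f[1],f[2]],1))
if len(sys.argv)>1:
    n=sys.argv[1];a=snapshot("top")["pixels"][130:285,160:350];w=snapshot("wrist")["pixels"]
    a=cv2.resize(a,None,fx=3.2,fy=3.2,interpolation=cv2.INTER_CUBIC)
    b=cv2.resize(w[210:420,190:390],(190,200)) if 0 else w[210:410,190:390]
    h=np.zeros((a.shape[0],800,3),np.uint8);h[:,:600]=a[:,:600];h[:200,600:]=b
    sc=snapshot("scene")["pixels"][140:240,190:330];h[210:310,600:740]=sc
    sc=cv2.resize(sc,(200,143));h[210:353,600:]=sc
    cv2.imwrite(f"pics/{n}.png",cv2.cvtColor(cv2.convertScaleAbs(h,alpha=1.3),cv2.COLOR_RGB2BGR))
E
python3 look.py p1
```

```text
t 4.7 col [-0.165   0.0057] z 0.0499 yaw 2.87 F [ 0.3 -0.3 -0.4]
```

View pics/p1.png

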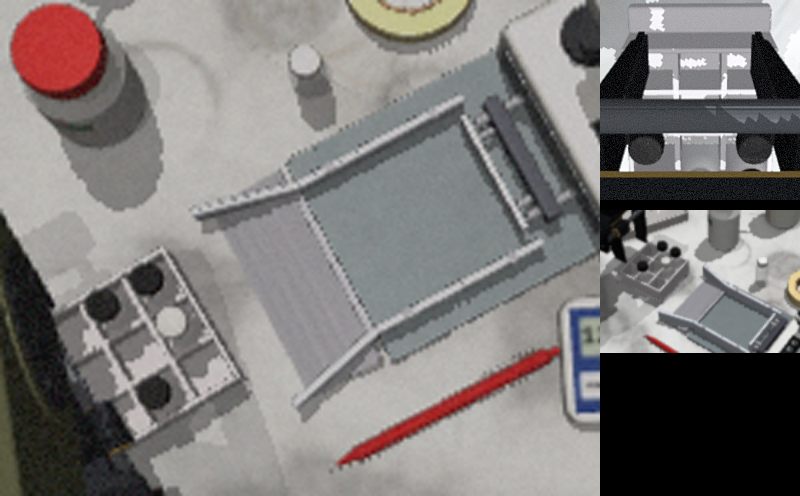

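Emit:
apply_moves(targets=[[[-0.4, 0, 0], [0, 0, 0]], [[-0.4, 0, 0], [0, 0, 0]], [[-0.4, 0, 0], [0, 0, 0]], [[-0.4, 0, 0], [0, 0, 0]], [[0, 0, 0], [0, 0, 0]]])

```text
time: 5.35
eef_pos: [0.4923, 0.2052, 0.05]
orientation: [0.0, 0.483, 0.876, 0.0]
contact_force: [-0.4, 0.4, -0.3]
width: 0.0504
```

```bash
python3 look.py p2
```

```text
t 5.35 col [-0.149   0.0066] z 0.05 yaw 2.87 F [-0.5 -0.1 -0.3]
```

View pics/p2.png

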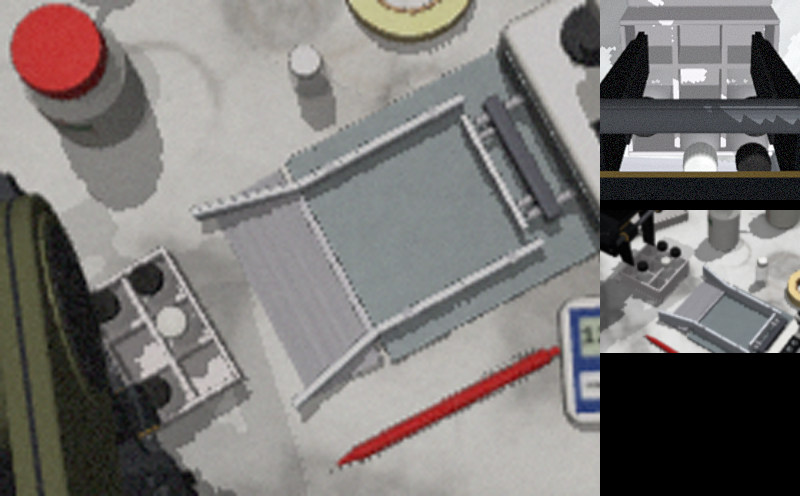

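```bash
python3 - <<'E'
from fit import *
st=state();s=snapshot("wrist");save(s,"w2");T=wpose(st,s);np.savez("w2.npz",T=T)
im=cv2.cvtColor(s["pixels"],cv2.COLOR_RGB2BGR)
q=[.5021,.1867,-1.003]
c,n=np.cos(q[2]),np.sin(q[2])
rp=lambda p:proj(s,[q[0]+c*p[0]-n*p[1],q[1]+n*p[0]+c*p[1],p[2]],T)
M=T@np.linalg.inv(np.array(s["mount"]))
tp=lambda p:proj(s,(M@np.array([*p,1]))[:3],T)
k=2.85
b=cv2.resize(im[210:380,160:420],None,fx=k,fy=k,interpolation=cv2.INTER_CUBIC)
b=cv2.convertScaleAbs(b,alpha=1.5,beta=25)
def dot(u,cl): cv2.circle(b,(int((u[0]-160)*k),int((u[1]-210)*k)),3,cl,1)
for p in((-.034,.042,.032),(-.034,-.042,.032),(-.05,.042,.01),(-.05,-.042,.01),(.05,.042,.032),(.05,-.042,.032)): dot(rp(p),(0,0,255))
for x in(-.01,.01):
  for y in(-.037,-.025,.025,.037): dot(tp((x,y,.025)),(0,255,0))
cv2.imwrite("pics/w2c.png",b)
E
```

```text
(no output)
```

View pics/w2c.png

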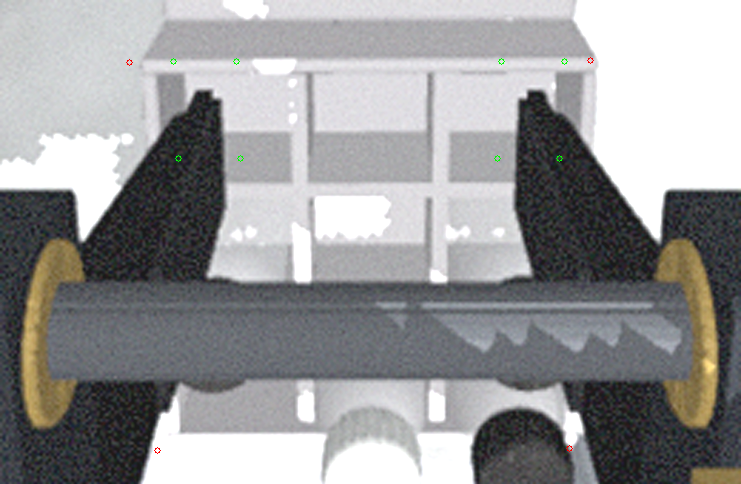

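The tips show inside the rack's near row without any force, so they must be above the wall. I'll check what tip height and width fit the picture.

```bash
python3 - <<'E'
from fit import *
T=np.load("w2.npz")["T"];s=snapshot("wrist");M=T@np.linalg.inv(np.array(s["mount"]));k=2.85
for z in(.025,.018,.012,.006,0):
  for x in(-.01,.01):
    print(z,x,[((proj(s,(M@np.array([x,y,z,1]))[:3],T)-[160,210])*k).round() .tolist() for y in(-.0252,.0252)])
E
```

```text
0.025 -0.01 [[239.0, 159.0], [499.0, 159.0]]
0.025 0.01 [[236.0, 62.0], [502.0, 62.0]]
0.018 -0.01 [[235.0, 175.0], [503.0, 175.0]]
0.018 0.01 [[231.0, 75.0], [507.0, 75.0]]
0.012 -0.01 [[231.0, 190.0], [507.0, 189.0]]
0.012 0.01 [[227.0, 87.0], [511.0, 87.0]]
0.006 -0.01 [[227.0, 205.0], [511.0, 205.0]]
0.006 0.01 [[222.0, 100.0], [516.0, 100.0]]
0 -0.01 [[222.0, 222.0], [516.0, 222.0]]
0 0.01 [[218.0, 114.0], [520.0, 113.0]]
```

Reading the picture, the finger ends sit only about 6–8 mm ahead of the TCP, not 25. I'll back off and touch the bench gently to find their true length.

Emit:
apply_moves(targets=[[[2.3, 0, 0], [0, 0, 0]], [[2.4, 0, 0], [0, 0, 0]], [[0, 0, 1], [0, 0, 0]], [[0, 0, 0.8], [0, 0, 0]], [[0, 0, 0], [0, 0, 0]]])

```text
time: 6.1
eef_pos: [0.4658, 0.2444, 0.03]
orientation: [-0.001, 0.483, 0.876, -0.001]
contact_force: [0.2, -0.6, -0.0]
width: 0.0506
```

Emit:
apply_moves(targets=[[[0, 0, 0.2], [0, 0, 0]], [[0, 0, 0.2], [0, 0, 0]], [[0, 0, 0.2], [0, 0, 0]], [[0, 0, 0.2], [0, 0, 0]], [[0, 0, 0], [0, 0, 0]]])

```text
time: 6.6
eef_pos: [0.4668, 0.2452, 0.0237]
orientation: [-0.0, 0.483, 0.876, -0.0]
contact_force: [0.3, -0.1, 0.6]
width: 0.0502
```

Emit:
apply_moves(targets=[[[0, 0, 0.2], [0, 0, 0]], [[0, 0, 0.2], [0, 0, 0]], [[0, 0, 0.2], [0, 0, 0]], [[0, 0, 0], [0, 0, 0]]])

```text
time: 7.0
eef_pos: [0.4666, 0.2453, 0.0175]
orientation: [-0.0, 0.483, 0.876, -0.0]
contact_force: [0.9, 0.2, -0.8]
width: 0.0505
```

Emit:
apply_moves(targets=[[[0, 0, 0.2], [0, 0, 0]], [[0, 0, 0.1], [0, 0, 0]], [[0, 0, 0], [0, 0, 0]]])

```text
time: 7.3
eef_pos: [0.4668, 0.2453, 0.0147]
orientation: [-0.0, 0.483, 0.876, -0.0]
contact_force: [0.2, -0.8, 0.4]
width: 0.0505
```

Emit:
apply_moves(targets=[[[0, 0, 0.2], [0, 0, 0]], [[0, 0, 0.1], [0, 0, 0]], [[0, 0, 0.1], [0, 0, 0]], [[0, 0, 0], [0, 0, 0]]])

```text
time: 7.7
eef_pos: [0.4668, 0.2453, 0.0108]
orientation: [-0.0, 0.483, 0.876, -0.0]
contact_force: [-0.3, 0.2, -0.9]
width: 0.0505
```

Emit:
apply_moves(targets=[[[0, 0, 0.1], [0, 0, 0]], [[0, 0, 0.1], [0, 0, 0]], [[0, 0, 0], [0, 0, 0]]])

```text
time: 8.0
eef_pos: [0.4668, 0.2453, 0.0088]
orientation: [-0.0, 0.483, 0.876, -0.0]
contact_force: [-0.4, 0.8, -0.2]
width: 0.0507
```

Emit:
apply_moves(targets=[[[0, 0, 0.1], [0, 0, 0]], [[0, 0, 0.1], [0, 0, 0]], [[0, 0, 0], [0, 0, 0]]])

```text
time: 8.3
eef_pos: [0.4668, 0.2453, 0.0068]
orientation: [-0.0, 0.483, 0.876, -0.0]
contact_force: [-0.2, 0.0, 0.4]
width: 0.0507
```

Emit:
apply_moves(targets=[[[0, 0, 0.1], [0, 0, 0]], [[0, 0, 0], [0, 0, 0]]])

```text
time: 8.5
eef_pos: [0.4668, 0.2453, 0.0058]
orientation: [-0.0, 0.483, 0.876, -0.0]
contact_force: [-0.2, 0.2, -0.1]
width: 0.0504
```

Emit:
apply_moves(targets=[[[0, 0, 0.1], [0, 0, 0]], [[0, 0, 0], [0, 0, 0]]])

```text
time: 8.7
eef_pos: [0.4668, 0.2453, 0.0048]
orientation: [-0.0, 0.483, 0.876, -0.0]
contact_force: [-0.5, -0.7, 0.1]
width: 0.0502
```

Emit:
apply_moves(targets=[[[0, 0, 0.1], [0, 0, 0]], [[0, 0, 0], [0, 0, 0]]])

```text
time: 8.9
eef_pos: [0.467, 0.2454, 0.0046]
orientation: [-0.0, 0.483, 0.876, -0.0]
contact_force: [-2.1, -1.1, 4.8]
width: 0.0503
```

Emit:
apply_moves(targets=[[[0, 0, 0.1], [0, 0, 0]], [[0, 0, 0], [0, 0, 0]]])

```text
time: 9.1
eef_pos: [0.467, 0.2454, 0.0046]
orientation: [-0.0, 0.483, 0.876, -0.0]
contact_force: [-4.8, -1.8, 11.8]
width: 0.0502
```

Emit:
apply_moves(targets=[[[0, 0, -1.4], [0, 0, 0]], [[0, 0, -1.3], [0, 0, 0]], [[-0.5, 0, 0], [0, 0, 0]], [[-0.5, 0, 0], [0, 0, 0]], [[-0.4, 0, 0], [0, 0, 0]], [[-0.4, 0, 0], [0, 0, 0]], [[-0.4, 0, 0], [0, 0, 0]], [[-0.4, 0, 0], [0, 0, 0]], [[-0.4, 0, 0], [0, 0, 0]]])

```text
time: 10.0
eef_pos: [0.4826, 0.2197, 0.0295]
orientation: [-0.001, 0.483, 0.876, -0.0]
contact_force: [-0.4, 1.1, -0.2]
width: 0.0503
```

```bash
python3 look.py p3
```

```text
t 10.0 col [-0.1664  0.0053] z 0.0295 yaw 2.9 F [-1.1  0.2 -0.2]
```

View pics/p3.png

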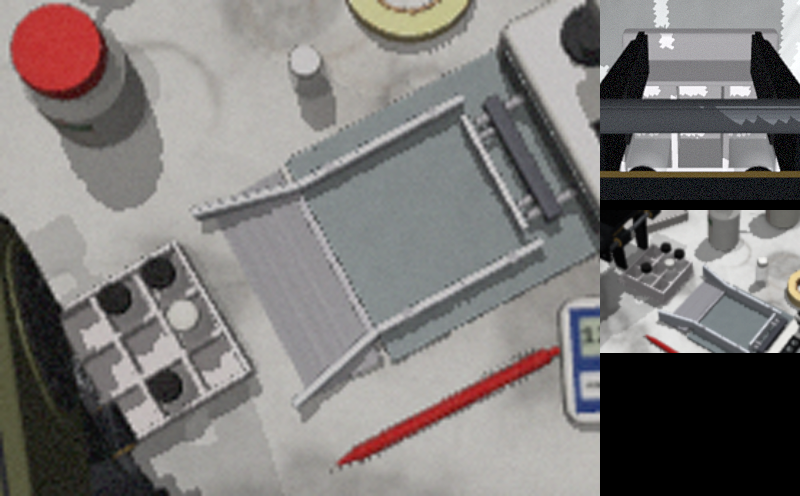

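Rack pushed about 7 mm; its far corners are at crop (176,242) and (255,372). Fitting its pose relative to the bay.

```bash
cat > far.py <<'E'
import sys
from look import *
s=snapshot("top");a=[float(v) for v in sys.argv[2:6]]
e=lambda u,v:(160+u/3.2-.4,130+v/3.2-.4)
q,r=fit(s,[((.05,.042,.032),e(*a[:2])),((.05,-.042,.032),e(*a[2:]))],[.5,.19,-1]);print(col(q),np.degrees(q[2]-C[2]),r.tolist())
E
sed -i 's/^if len(sys.argv)>1:/if len(sys.argv)==2:/' look.py
python3 far.py x 175.5 242.5 254.5 373; python3 far.py x 163 248.5 243 381
```

```text
t 10.15 col [-0.1661  0.0057] z 0.0299 yaw 2.89 F [-0.7 -0.3 -0.3]
[-0.1213  0.0043] 3.508149324285196 [[-0.0, -0.1], [0.0, 0.1]]
t 10.2 col [-0.1663  0.0058] z 0.03 yaw 2.9 F [ 0.9 -0.2  0.4]
[-0.1288  0.004 ] 3.494117086297869 [[0.1, 0.2], [-0.1, -0.2]]
```

Emit:
apply_moves(targets=[[[-0.4, -0.04, 0], [0, 0, 0.4]], [[-0.4, -0.04, 0], [0, 0, 0.4]], [[-0.4, -0.04, 0], [0, 0, 0.4]], [[-0.4, -0.04, 0], [0, 0, 0.4]], [[-0.4, -0.04, 0], [0, 0, 0.4]], [[-0.4, -0.04, 0], [0, 0, 0.4]], [[-0.4, -0.04, 0], [0, 0, 0.4]], [[-0.4, -0.04, 0], [0, 0, 0.1]], [[-0.4, 0, 0], [0, 0, 0]], [[-0.4, 0, 0], [0, 0, 0]]])

```text
time: 11.25
eef_pos: [0.5006, 0.1837, 0.03]
orientation: [-0.0, 0.505, 0.863, -0.0]
contact_force: [-2.0, 3.3, 2.2]
width: 0.0503
```

```bash
python3 look.py p4
```

```text
t 11.25 col [-0.1262  0.0032] z 0.03 yaw 0.01 F [-3.8 -0.1  2.2]
```

View pics/p4.png

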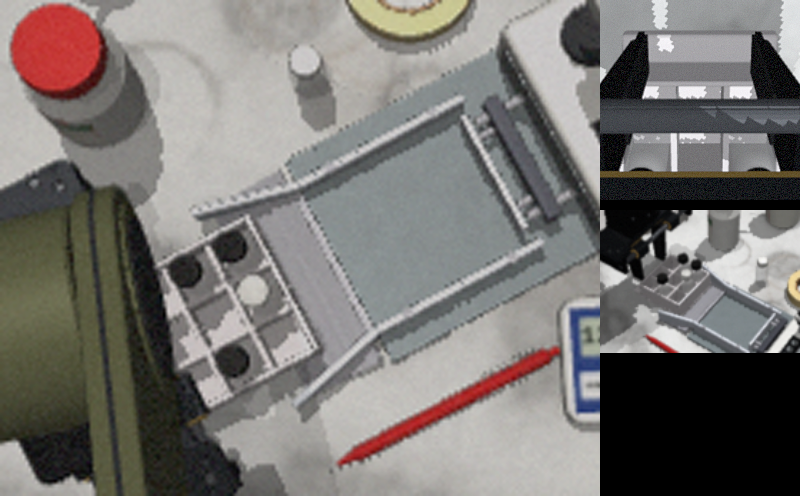

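Rack nose is on the ramp between the flares, far corners at crop (248,216) and (318,346), vials standing.

```bash
sed -i 's/\.032)/.0385)/g' far.py; python3 far.py x 248 216.5 317.5 346
```

```text
t 11.4 col [-0.1257  0.0032] z 0.0298 yaw 0.0 F [-0.3  0.4  0.1]
[-0.0819  0.002 ] -0.0006759062584190028 [[-0.4, -1.1], [0.4, 1.0]]
```

Emit:
apply_moves(targets=[[[-0.4, -0.03, 0], [0, 0, 0]], [[-0.4, -0.03, 0], [0, 0, 0]], [[-0.4, -0.03, 0], [0, 0, 0]], [[-0.4, -0.03, 0], [0, 0, 0]], [[-0.4, -0.03, 0], [0, 0, 0]], [[-0.4, 0, 0], [0, 0, 0]]])

```text
time: 12.05
eef_pos: [0.5112, 0.162, 0.0301]
orientation: [-0.0, 0.505, 0.863, 0.0]
contact_force: [-3.2, 4.1, 2.5]
width: 0.0503
```

Emit:
apply_moves(targets=[[[-0.4, 0, 0], [0, 0, 0]], [[-0.4, 0, 0], [0, 0, 0]], [[-0.4, 0, 0], [0, 0, 0]]])

```text
time: 12.35
eef_pos: [0.517, 0.1514, 0.03]
orientation: [0.0, 0.505, 0.863, -0.0]
contact_force: [-1.4, 1.4, 0.7]
width: 0.0505
```

```bash
python3 look.py
```

```text
t 12.35 col [-0.09    0.0018] z 0.03 yaw 0.0 F [-1.9 -0.6  0.7]
```

Emit:
apply_moves(targets=[[[-0.4, 0, 0], [0, 0, 0]], [[-0.4, 0, 0], [0, 0, 0]], [[-0.4, 0, 0], [0, 0, 0]], [[-0.4, 0, 0], [0, 0, 0]]])

```text
time: 12.75
eef_pos: [0.5248, 0.1376, 0.0299]
orientation: [-0.0, 0.505, 0.863, -0.0]
contact_force: [-1.5, 2.8, 1.6]
width: 0.0502
```

Emit:
apply_moves(targets=[[[-0.4, 0, 0], [0, 0, 0]], [[-0.4, 0, 0], [0, 0, 0]], [[-0.4, 0, 0], [0, 0, 0]], [[-0.4, 0, 0], [0, 0, 0]]])

```text
time: 13.15
eef_pos: [0.5326, 0.1238, 0.03]
orientation: [-0.0, 0.505, 0.863, 0.0]
contact_force: [-1.6, 3.4, 2.9]
width: 0.0503
```

```bash
python3 look.py p5
```

```text
t 13.15 col [-0.0582  0.0018] z 0.03 yaw 0.01 F [-3.8  0.3  2.9]
```

View pics/p5.png

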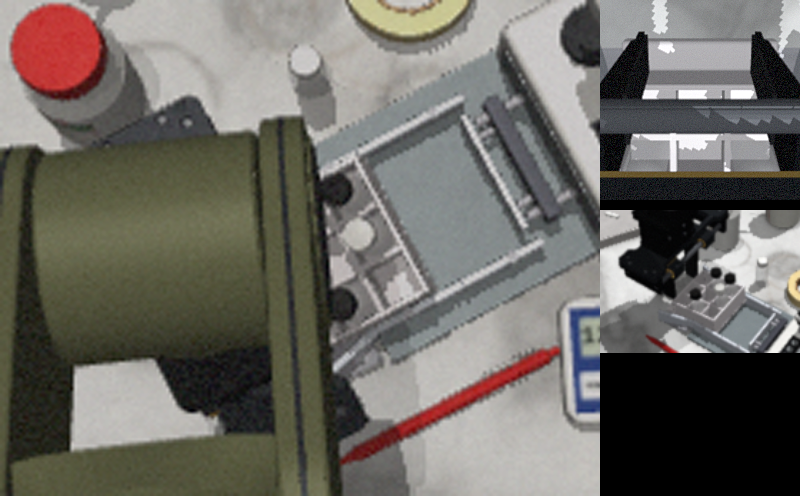

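Rack is between the guides, nose well past the lip, vials standing. Continuing.

Emit:
apply_moves(targets=[[[-0.4, 0, 0], [0, 0, 0]], [[-0.4, 0, 0], [0, 0, 0]], [[-0.4, 0, 0], [0, 0, 0]], [[-0.4, 0, 0], [0, 0, 0]], [[-0.4, 0, 0], [0, 0, 0]]])

```text
time: 13.8
eef_pos: [0.5424, 0.1061, 0.0298]
orientation: [-0.0, 0.505, 0.863, -0.0]
contact_force: [0.7, 1.3, -1.2]
width: 0.0504
```

Emit:
apply_moves(targets=[[[-0.4, 0, 0], [0, 0, 0]], [[-0.4, 0, 0], [0, 0, 0]], [[-0.4, 0, 0], [0, 0, 0]], [[-0.4, 0, 0], [0, 0, 0]], [[-0.4, 0, 0], [0, 0, 0]]])

```text
time: 14.3
eef_pos: [0.5522, 0.0887, 0.0299]
orientation: [-0.0, 0.505, 0.863, -0.0]
contact_force: [-0.1, 1.7, -1.2]
width: 0.0507
```

Emit:
apply_moves(targets=[[[-0.4, 0, 0], [0, 0, 0]], [[-0.3, 0, 0], [0, 0, 0]], [[0, 0, 0], [0, 0, 0]]])

```text
time: 14.6
eef_pos: [0.556, 0.0825, 0.0301]
orientation: [0.0, 0.505, 0.863, -0.0]
contact_force: [0.2, -0.3, -0.2]
width: 0.0503
```

```bash
python3 look.py
```

```text
t 14.6 col [-0.0108  0.0019] z 0.0301 yaw -0.01 F [ 0.4 -0.  -0.2]
```

Emit:
apply_moves(targets=[[[-0.2, 0, 0], [0, 0, 0]], [[-0.2, 0, 0], [0, 0, 0]], [[-0.2, 0, 0], [0, 0, 0]], [[-0.2, 0, 0], [0, 0, 0]]])

```text
time: 15.0
eef_pos: [0.5595, 0.0759, 0.0299]
orientation: [-0.0, 0.505, 0.863, -0.0]
contact_force: [-0.7, -0.4, 0.1]
width: 0.0505
```

Emit:
apply_moves(targets=[[[-0.2, 0, 0], [0, 0, 0]], [[0, 0, 0], [0, 0, 0]]])

```text
time: 15.2
eef_pos: [0.5607, 0.0739, 0.03]
orientation: [0.0, 0.505, 0.863, -0.0]
contact_force: [-0.3, 0.2, -0.8]
width: 0.0505
```

Emit:
apply_moves(targets=[[[-0.2, 0, 0], [0, 0, 0]], [[0, 0, 0], [0, 0, 0]]])

```text
time: 15.4
eef_pos: [0.5616, 0.0723, 0.03]
orientation: [0.0, 0.505, 0.863, -0.0]
contact_force: [-0.7, 0.2, -0.4]
width: 0.0504
```

Emit:
apply_moves(targets=[[[-0.2, 0, 0], [0, 0, 0]], [[0, 0, 0], [0, 0, 0]]])

```text
time: 15.6
eef_pos: [0.5622, 0.071, 0.0299]
orientation: [-0.0, 0.505, 0.863, 0.0]
contact_force: [-1.5, 2.2, 0.7]
width: 0.0504
```

```bash
python3 look.py
```

```text
t 15.6 col [0.0023 0.0017] z 0.0299 yaw -0.0 F [-2.6 -0.3  0.7]
```

Emit:
apply_moves(targets=[[[-0.2, 0, 0], [0, 0, 0]], [[0, 0, 0], [0, 0, 0]]])

```text
time: 15.8
eef_pos: [0.5631, 0.0695, 0.0298]
orientation: [-0.001, 0.505, 0.863, 0.0]
contact_force: [-1.4, 4.3, 1.0]
width: 0.0503
```

Emit:
apply_moves(targets=[[[-0.1, 0, 0], [0, 0, 0]], [[0, 0, 0], [0, 0, 0]]])

```text
time: 16.0
eef_pos: [0.5635, 0.0687, 0.0298]
orientation: [-0.001, 0.505, 0.863, 0.0]
contact_force: [-2.2, 5.1, 0.6]
width: 0.0504
```

Emit:
apply_moves(targets=[[[-0.1, 0, 0], [0, 0, 0]], [[0, 0, 0], [0, 0, 0]]])

```text
time: 16.2
eef_pos: [0.5639, 0.0679, 0.0297]
orientation: [-0.001, 0.505, 0.863, 0.0]
contact_force: [-3.3, 5.6, -0.5]
width: 0.05
```

```bash
python3 look.py
```

```text
t 16.2 col [0.0058 0.0017] z 0.0297 yaw 0.0 F [-6.5 -0.1 -0.5]
```

Emit:
apply_moves(targets=[[[-0.1, 0, 0], [0, 0, 0]], [[-0.1, 0, 0], [0, 0, 0]], [[0, 0, 0], [0, 0, 0]]])

```text
time: 16.5
eef_pos: [0.5646, 0.0663, 0.0293]
orientation: [-0.001, 0.505, 0.863, 0.0]
contact_force: [-1.3, 5.6, -2.1]
width: 0.0503
```

```bash
python3 look.py; python3 - <<'E'
from look import *
# rack far top edge position from scene/top: save crops
s=snapshot("top")["pixels"][140:240,250:350];cv2.imwrite("pics/t6.png",cv2.cvtColor(cv2.resize(cv2.convertScaleAbs(s,alpha=1.4),(580,580),interpolation=cv2.INTER_CUBIC),cv2.COLOR_RGB2BGR))
E
```

```text
t 16.5 col [0.0075 0.0015] z 0.0293 yaw 0.01 F [-5.6  1.6 -2.1]
t 16.5 col [0.0075 0.0015] z 0.0293 yaw 0.01 F [-5.6  1.6 -2.1]
```

Emit:
apply_moves(targets=[[[-0.1, 0, 0], [0, 0, 0]], [[0, 0, 0], [0, 0, 0]]])

```text
time: 16.75
eef_pos: [0.565, 0.0655, 0.0292]
orientation: [-0.001, 0.505, 0.863, 0.0]
contact_force: [-1.9, 6.6, -1.7]
width: 0.0506
```

Emit:
apply_moves(targets=[[[0, 0, 0.2], [0, 0, 0]], [[0, 0, 0.2], [0, 0, 0]], [[0, 0, 0], [0, 0, 0]]])

```text
time: 17.05
eef_pos: [0.565, 0.0657, 0.0253]
orientation: [-0.001, 0.505, 0.863, 0.0]
contact_force: [-2.5, 7.5, -1.3]
width: 0.0505
```

Emit:
apply_moves(targets=[[[0, 0, 0.1], [0, 0, 0]], [[0, 0, 0.1], [0, 0, 0]], [[0, 0, 0], [0, 0, 0]]])

```text
time: 17.35
eef_pos: [0.5653, 0.0659, 0.0242]
orientation: [-0.001, 0.505, 0.863, 0.001]
contact_force: [-4.0, 6.9, 3.8]
width: 0.0504
```

```bash
python3 look.py
```

```text
t 17.35 col [0.0082 0.0019] z 0.0242 yaw 0.02 F [-8.  -0.1  3.8]
```

Emit:
apply_moves(targets=[[[0, 0, 0.1], [0, 0, 0]], [[0, 0, 0], [0, 0, 0]]])

```text
time: 17.55
eef_pos: [0.5655, 0.066, 0.0234]
orientation: [-0.001, 0.505, 0.863, 0.001]
contact_force: [-4.3, 7.2, 3.8]
width: 0.0503
```

```bash
python3 look.py
```

```text
t 17.55 col [0.0082 0.0021] z 0.0234 yaw 0.01 F [-8.4 -0.2  3.8]
```

Emit:
apply_moves(targets=[[[0, 0, 0.1], [0, 0, 0]], [[0, 0, 0.1], [0, 0, 0]], [[0, 0, 0], [0, 0, 0]]])

```text
time: 17.85
eef_pos: [0.5657, 0.0661, 0.0216]
orientation: [-0.001, 0.505, 0.863, 0.001]
contact_force: [-4.0, 8.1, 4.5]
width: 0.0501
```

Emit:
apply_moves(targets=[[[0, 0, 0.1], [0, 0, 0]], [[0, 0, 0.1], [0, 0, 0]], [[0, 0, 0], [0, 0, 0]]])

```text
time: 18.15
eef_pos: [0.5658, 0.0662, 0.0197]
orientation: [-0.001, 0.505, 0.863, 0.001]
contact_force: [-3.2, 8.4, 4.3]
width: 0.0508
```

```bash
python3 look.py
```

```text
t 18.15 col [0.0082 0.0025] z 0.0197 yaw 0.02 F [-8.9  1.3  4.3]
```

Emit:
apply_moves(targets=[[[0, 0, 0.1], [0, 0, 0]], [[0, 0, 0.1], [0, 0, 0]], [[0, 0, 0], [0, 0, 0]]])

```text
time: 18.45
eef_pos: [0.5659, 0.0662, 0.0195]
orientation: [-0.001, 0.505, 0.863, 0.001]
contact_force: [-10.5, 8.5, 17.0]
width: 0.0507
```

```bash
python3 look.py
```

```text
t 18.45 col [0.0082 0.0026] z 0.0195 yaw 0.02 F [-12.6  -5.   17. ]
```

Emit:
apply_moves(targets=[[[0, 0, -0.15], [0, 0, 0]], [[0.1, 0, 0], [0, 0, 0]], [[0.1, 0, 0], [0, 0, 0]], [[0.1, 0, 0], [0, 0, 0]], [[0.1, 0, 0], [0, 0, 0]], [[0.1, 0, 0], [0, 0, 0]], [[0, 0, 0], [0, 0, 0]]])

```text
time: 19.15
eef_pos: [0.5647, 0.0683, 0.0196]
orientation: [0.001, 0.505, 0.863, 0.0]
contact_force: [-0.2, -0.3, 6.1]
width: 0.0505
```

```bash
python3 look.py
```

```text
t 19.15 col [0.0058 0.0026] z 0.0196 yaw 0.02 F [ 0.1 -0.3  6.1]
```

Emit:
apply_moves(targets=[[[0.1, 0, -0.1], [0, 0, 0]], [[0.1, 0, -0.2], [0, 0, 0]], [[0, 0, -0.5], [0, 0, 0]], [[0, 0, -1.5], [0, 0, 0]], [[0, 0, -3], [0, 0, 0]], [[0, 0, -4], [0, 0, 0]], [[2, 0, -4], [0, 0, 0]], [[4, 0, -3], [0, 0, 0]], [[4, 0, 0], [0, 0, 0]], [[4, 0, 0], [0, 0, 0]]])

```text
time: 20.15
eef_pos: [0.4943, 0.1939, 0.1849]
orientation: [0.002, 0.505, 0.863, 0.002]
contact_force: [0.4, 0.8, -0.8]
width: 0.0501
```

Emit:
apply_moves(targets=[[[4, 0, 0], [0, 0, 0]], [[4, 0, 0], [0, 0, 0]], [[4, 0, 0], [0, 0, 0]], [[4, 0, 0], [0, 0, 0]], [[0, 0, 0], [0, 0, 0]], [[0, 0, 0], [0, 0, 0]]])

```text
time: 20.75
eef_pos: [0.4152, 0.3327, 0.1825]
orientation: [0.001, 0.504, 0.864, 0.0]
contact_force: [0.2, 0.3, 0.2]
width: 0.0504
```

```bash
python3 look.py; python3 - <<'E'
from look import *
a=snapshot("top")["pixels"][130:280,180:350];b=snapshot("scene")["pixels"][150:280,220:380]
a=cv2.resize(a,None,fx=2.8,fy=2.8,interpolation=cv2.INTER_CUBIC);b=cv2.resize(b,None,fx=2,fy=2,interpolation=cv2.INTER_CUBIC)
h=np.zeros((420,796,3),np.uint8);h[:,:476]=a[:,:476];h[:260,476:]=b[:,:320]
cv2.imwrite("pics/p7.png",cv2.cvtColor(cv2.convertScaleAbs(h,alpha=1.3),cv2.COLOR_RGB2BGR))
E
```

```text
t 20.75 col [-0.2979  0.0019] z 0.1825 yaw 0.13 F [-0.2  0.3  0.2]
t 20.75 col [-0.2979  0.0019] z 0.1825 yaw 0.13 F [-0.2  0.3  0.2]
```

View pics/p7.png

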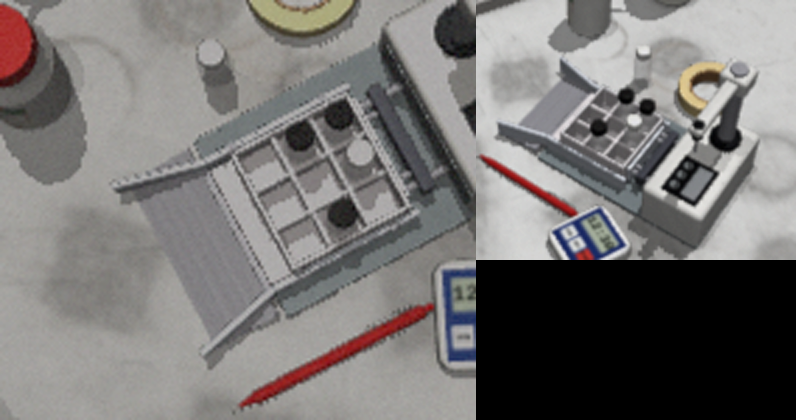

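```bash
python3 - <<'E'
from look import *
s=snapshot("top");e=lambda u,v:(180+u/2.8-.4,130+v/2.8-.4)
q,r=fit(s,[((-.05,.042,.015),e(211,172)),((-.05,-.042,.015),e(273,287)),((.05,.042,.037),e(352,90)),((.05,-.042,.037),e(413,213))],[.58,.03,-1.05])
print(col(q),np.degrees(q[2]-C[2]),r.tolist());finish_job()
E
```

```text
t 20.85 col [-0.2967  0.0019] z 0.1821 yaw -0.03 F [ 0.3 -0.5 -0.2]
[ 0.0508 -0.0015] -0.7247668327350624 [[0.2, -0.3], [-0.4, 0.2], [-0.3, 1.1], [0.5, -0.7]]
the job is handed in; nothing more can be done
```

The rack is loaded: pushed up the ramp and over the lip, then back about 5 mm against the spring plate. I pressed its foot down behind the lip and let the spring push it back against the lip. The job was handed in at about 21 s, with the arm clear of everything.

**Forces:** the highest readings were about 14 N sideways and 17 N down, both while pressing the foot down. That is about 22 N in all, under the 25 N limit.

**Last checks:**
- **Foot seated:** on pressing, the fingertips stopped firmly at 15 mm, which is the loaded height of the foot's top.
- **Position:** the last picture puts the rack at collector x ≈ 51 mm, where 50 mm is ideal. It reads y ≈ -1.5 mm and about -0.7° of turn, which is about what the camera can resolve.
- **Vials and bench:** all four vials are standing in the rack. In that picture the pen, timer, tape roll, lone vial and bottle look to be where they were.

**What disagreed:**
- **Finger length:** the fingertips turned out to be only about 5 mm ahead of the TCP, not the stated 25 mm. My first push therefore passed over the rack's near wall without touching it. I found the true length by touching the bench, with up to about 13 N, and used that afterwards.
- **Cameras:** the wrist and top cameras differed by about 2 mm on where the collector is. This caused no trouble.

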